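# Peg the press mould shut

### The arm

A 6-joint arm with a two-finger parallel gripper is mounted at the origin on the work surface. World frame = base frame: x ahead of the robot, y to its left, z up, the work surface at z = 0. Lengths are in m, angles in rad, forces in N, time in s.
With the tool pointing down it reaches from about 0.35 to 0.975 m from the base axis. Payload 4.9 kg.
Tool frame: the origin (TCP) lies on the mounting face of the last link; the fingertips stand 173 mm ahead of it and the grasp point (between the pads) lies 155 mm ahead of it; z points along the fingers, y is the direction in which the jaws open and shut (so a half turn about z gives the same grasp; the last joint's range is limited). The gripper opens to 85 mm and grips with 20 to 120 N. Pads are 22 mm wide; open, the fingers measure 114 mm over their backs; the gripper's body (76 mm by 85 mm) begins 54 mm behind the grasp point. The pads swing forward as they close: fully open they stand 13 mm farther back than shut.
Start: joints at [-1.369, 0.053, 1.613, -0, 1.476, -0.119], TCP at [0.197, -0.593, 0.405] pointing down, gripper open.
Joint ranges: [-3.01, 3.01], [-1.01, 2.22], [0.06, 2.58], [-1.02, 4.17], [0.09, 2.62], [-3.14, 3.14]. Speed limits (rad/s): [2.57, 2.57, 3.14, 3.14, 3.14, 3.14].

### API

Orientations are given as a unit quaternion [w, x, y, z].
In Python, from plant import manip gives the robot as it stands.
- The arm moves only by the tool play_rows, never from a script. Its argument "increments" is a list of rows, each an object with "offset": the shift along the tool's x, y, z in mm, a list of three; "twist": the turn about the tool's z in rad; "grip": the opening, from 0 (shut) to 1 (fully open). In form: [{"offset": [dx, dy, dz], "twist": twist, "grip": grip}, ...]. A call has 1 to 5 rows; each row is the pose to reach, as a shift and turn from the pose commanded when the call began, along the tool's axes at that moment; what a row does not reach only later rows make up. A row lasts 1/12 s, in which the tool goes at most 41.7 mm and 7.16 degrees, less where a joint would pass 70% of its speed; a pose out of reach is approached as far as the arm can. A call with a gripper value outside its range is refused whole. The fingers move at their own pace and stop on an object; the grip force is fixed at half the most. Time passes only in rows, so rows that repeat a pose let the fingers close. It gives the time, the measured TCP pose, the force and the opening at its end, in the units of the state.
- manip.state(): the state, without advancing time (a new reading comes with each control period).
- manip.grab_frame(name): name is "scene" or "side" or "wrist"; returns the picture (420x560x3 uint8, blue, green, red); there is no depth.
- manip.get_calibration(name): a dict with "fx", "fy", "cx", "cy" (pixels), "k1" (the pictures are not rectified: a ray, as slopes to the right and down, at radius r is drawn at 1 + k1 r^2 times it, then the intrinsics apply), "T" (4x4, takes a point from camera to world coordinates). Camera axes: x right, y down, z forward; pixel columns grow to the right and rows downward; lengths in m; the calibration is good to about 2 mm. A picture is of the moment at which its call begins: read the wrist's pose just before it. get_calibration takes no time and is no camera call; for the wrist camera it gives the pose at the moment of the call.
- manip.job_done(): hands the job in, once; it reports no verdict.
Trained networks look in the newest picture that a camera, given by its name, has taken for a name from the list of things; names that differ only in an ending like _2 or _b are one class to them, and where a whole thing is asked for, a point or a joint stands for the part that bears it (a point fixed in the world has none). Each returns a list of dicts, best first, with "p" (0 to 1); they miss things now and then, are a little off and sometimes report something else, mostly with a low value. They report only what shows in the picture. A call takes as long as a camera call.
- manip.boxes_of(query, camera): "xyz" ([x, y, z] in m, in the coordinates of the camera as it stood for that picture, good to about 4 mm: the middle of the surface that is visible of it).
- manip.tip_of(query, camera): "xyz" ([x, y, z] in m, in the coordinates of the camera as it stood for that picture, good to about 4 mm: a listed point, or the origin of a listed thing).
The state is a dict: "time": time; "joint_pos": joint angles; "joint_vel": joint speeds; "joint_efforts": joint torques, N m; "tool_pos": TCP position; "tool_rot": TCP orientation; "contact_force": force on the tool from outside, world axes, zero at the start; "ft_torque": the same for the moment, N m; "gripper_width": opening from 0.0 (shut) to 1.0 (fully open).
Only numpy, scipy, OpenCV 4.12 (cv2) and the standard library are available. Lean on these libraries where they do the work, as an engineer would, in place of code of your own. Each camera call takes 0.05 s, during which the arm holds its last target. There are 200 camera calls.

### The job

Close up the plaster press mould: tap its wooden locating pins down home with the fingertips, lightly and one at a time, from the widest head to the narrowest - first the disc-headed pin, then the square-headed one, then the slim headless one. Leave the ball-headed vent plug untouched and standing, do not pull any pin up or strike hard enough to chip the plaster, and do not disturb the pots and tools around.

Things in the scene. Friction and masses are not known exactly. Their poses are not given: they have to be found in the camera images.
- mould: Fixed white plaster press mould, 270 x 230 mm and 75 mm high, seam half-way up. Origin: centre of its underside on the table; z up, x along the long side. Four pins stand on its top, one near each corner, about 85 mm off the centre in x and 62 mm in y (up to 10 mm more or less); which pin is at which corner varies.
- collar_disc: Fixed steel collar of the disc-headed pin, a flat ring 35 mm across and 3 mm high, with its sleeve and pin; origin at the centre of its underside, on the mould's top face 75 mm above the table. All four pins are plain beech, with 16 mm thick round shafts sliding straight up and down in a black rubber sleeve (25 mm across, 8 mm high) set in a flat steel collar on the mould's top. 
- top_disc (a point): Centre of the top of the disc-headed pin: a flat round disc head, 42 mm across and 9 mm thick. Moves with the pin; 36 mm above the mould's top face when the joint reads 0.
- pin_disc (a joint): How far the disc-headed pin is pressed down in its sleeve, m: starts at 0 to 0.004, fully home (stop) at 0.016, when its top is still 20 mm above the mould. Negative: pulled up. Slides against about 3 N of friction and stays where it is left; under the finger the rubber sleeve also gives elastically, about 1 mm for each 3 N, up to 8 mm, and springs back. A hard blow, which chips the plaster, is more than 30 N.
- collar_square: Fixed steel collar of the square-headed pin, a flat ring 35 mm across and 3 mm high, with its sleeve and pin; origin at the centre of its underside, on the mould's top face 75 mm above the table. 
- top_square (a point): Centre of the top of the square-headed pin: a square block head, 28 x 28 x 10 mm. Moves with the pin; 36 mm above the mould's top face when the joint reads 0.
- pin_square (a joint): How far the square-headed pin is pressed down in its sleeve, m: starts at 0 to 0.004, fully home (stop) at 0.016, when its top is still 20 mm above the mould. Negative: pulled up. Slides against about 3 N of friction and stays where it is left; under the finger the rubber sleeve also gives elastically, about 1 mm for each 3 N, up to 8 mm, and springs back. A hard blow, which chips the plaster, is more than 30 N.
- collar_slim: Fixed steel collar of the slim headless pin, a flat ring 35 mm across and 3 mm high, with its sleeve and pin; origin at the centre of its underside, on the mould's top face 75 mm above the table. 
- top_slim (a point): Centre of the top of the slim headless pin: no head, just the plain 16 mm round dowel end (the narrowest). Moves with the pin; 36 mm above the mould's top face when the joint reads 0.
- pin_slim (a joint): How far the slim headless pin is pressed down in its sleeve, m: starts at 0 to 0.004, fully home (stop) at 0.016, when its top is still 20 mm above the mould. Negative: pulled up. Slides against about 3 N of friction and stays where it is left; under the finger the rubber sleeve also gives elastically, about 1 mm for each 3 N, up to 8 mm, and springs back. A hard blow, which chips the plaster, is more than 30 N.
- collar_ball: Fixed steel collar of the ball-headed pin, a flat ring 35 mm across and 3 mm high, with its sleeve and pin; origin at the centre of its underside, on the mould's top face 75 mm above the table. 
- top_ball (a point): Centre of the top of the ball-headed pin: a ball head, 25 mm across: the vent plug, to be left alone. Moves with the pin; 36 mm above the mould's top face when the joint reads 0.
- pin_ball (a joint): How far the ball-headed pin is pressed down in its sleeve, m: starts at 0 to 0.004, fully home (stop) at 0.016, when its top is still 20 mm above the mould. Negative: pulled up. Slides against about 3 N of friction and stays where it is left; under the finger the rubber sleeve also gives elastically, about 1 mm for each 3 N, up to 8 mm, and springs back. A hard blow, which chips the plaster, is more than 30 N.
- rib: Loose wooden rib, 62 x 34 x 7 mm, lying on the middle of the mould's top; origin at the centre of its underside; a bystander, not to be disturbed.
- stone: Loose flat round green stone, 68 mm across, 20 mm high, beside the mould; origin at the centre of its underside; a bystander, not to be disturbed.
- slip_cup: Loose clear cup, 84 mm across, 85 mm high; origin at the centre of its underside; a bystander, not to be disturbed.
- bud_vase: Loose terracotta bud vase, 84 mm across, 120 mm high, close beside the mould; origin at the centre of its underside; a bystander, not to be disturbed.
- bisque_bowl: Loose terracotta bowl, 100 mm across, 45 mm high; origin at the centre of its underside; a bystander, not to be disturbed.
- brush: Loose brush lying beyond the mould, along its far side; origin at the centre of its underside; a bystander, not to be disturbed.
- oxide_jar: Loose amber glass jar with cap, 54 mm across, 75 mm high; origin at the centre of its underside; a bystander, not to be disturbed.

How it is judged:
On the way, in this order (a step that is already met when the one before it is completed fails the run):
1. the disc-headed pin is tapped home (value of joint pin_disc above 0.011 m), for 0.1 s.
2. the square-headed pin is tapped home (value of joint pin_square above 0.011 m), for 0.1 s.
3. the slim headless pin is tapped home (value of joint pin_slim above 0.011 m), for 0.1 s.
At the end, for the whole second after the job is handed in: The disc, square and slim pins are home (pressed more than 11 mm of their 16 mm travel), the ball-headed plug stands as it was (between 3 mm up and 7 mm down), and every bystander is within 20 mm of where it stood (value of joint each of pin_disc, pin_square, pin_slim above 0.011 m and value of joint pin_ball between -0.003 and 0.007 m and distance of each of rib, stone, slip_cup, bud_vase, bisque_bowl, brush, oxide_jar from where it was at the start of the episode below 0.02 m); the robot touches nothing.
It fails at once if a pin is tapped down before the one ahead of it in the order is home ((value of joint pin_square above 0.007 m and value of joint pin_disc below 0.011 m) or (value of joint pin_slim above 0.007 m and value of joint pin_square below 0.011 m)).
It fails at once if the vent plug (ball head) is touched by the fingers (more than 1 N) or moved (contact force between collar_ball and the fingers above 1 N or value of joint pin_ball above 0.007 m or value of joint pin_ball below -0.003 m).
It fails at once if a pin is pulled up (value of joint any of pin_disc, pin_square, pin_slim below -0.003 m).
It fails at once if a pin or the mould is struck hard (more than 30 N) (contact force between any of collar_disc, collar_square, collar_slim, collar_ball and anything else above 30 N or contact force between mould and the arm above 30 N or contact force between mould and the fingers above 30 N).
It fails at once if a bystander is shifted by more than 20 mm, lifted or knocked over (distance of any of rib, stone, slip_cup, bud_vase, bisque_bowl, brush, oxide_jar from where it was at the start of the episode above 0.02 m or angle between any of rib, stone, slip_cup, bud_vase, bisque_bowl, oxide_jar's own z axis and vertical above 0.4 rad).
It also fails if it takes over 45 s, if anything falls off the work surface, if the arm or the gripper's body presses on something with over 40 N, if the wrist force passes 120 N, or if a joint passes its speed limit or range.

## Working session

There is one attempt and no reset: what is moved stays moved. The work goes in short steps, Python scripts to look and compute and a tool call to move; the robot and the scene stay as the last step left them, time stands still between calls to the robot, and variables do not carry over. Pictures are saved under pics/ and viewed, about 8 in all and at most 12, crops included, and the job is handed in when it is done.

Besides the shell and the picture viewer there is one more tool, called after "Call:" as name(argument=value, ...) on one line, values as JSON. play_rows: Moves the arm, as the interface text tells. Its arguments: {"type":"object","properties":{"increments":{"type":"array"}},"required":["increments"]}

```bash
mkdir -p pics; cat > h.py <<'E'
from plant import manip
import numpy as np, cv2
def look(cam,names,save=None,kind='tip_of'):
    T=np.array(manip.get_calibration(cam)["T"]); im=manip.grab_frame(cam)
    if save: cv2.imwrite(save,im)
    for n in names:
        for d in getattr(manip,kind)(n,cam)[:2]:
            print(cam,n,round(d["p"],2),np.round((T@np.append(d["xyz"],1))[:3],4))
    return im,T
def st():
    s=manip.state()
    print({k:np.round(s[k],4).tolist() for k in("time","tool_pos","tool_rot","contact_force","gripper_width","joint_pos")})
E
python3 - <<'E'
from h import *
st()
N=["top_disc","top_square","top_slim","top_ball"]
a,_=look("scene",N+["mould","rib","bud_vase","slip_cup","oxide_jar","bisque_bowl","stone"])
b,_=look("side",N)
cv2.imwrite("pics/a.png",cv2.resize(a,(800,600)));cv2.imwrite("pics/b.png",b)
st()
E
```

```text
{'time': 0.0, 'tool_pos': [0.197, -0.5929, 0.4034], 'tool_rot': [-0.001, 0.9872, 0.1597, -0.0], 'contact_force': [-0.078, 0.1063, -0.3274], 'gripper_width': 0.9998, 'joint_pos': [-1.369, 0.0534, 1.6143, -0.0, 1.476, -0.119]}
scene top_disc 0.84 [0.6705 0.0118 0.1107]
scene top_square 0.51 [0.4909 0.1149 0.1073]
scene top_slim 0.6 [0.6469 0.1325 0.1092]
scene top_ball 0.55 [ 0.5028 -0.0039  0.1048]
scene top_ball 0.28 [0.6475 0.136  0.073 ]
scene mould 0.57 [ 5.751e-01  6.560e-02 -4.000e-04]
scene rib 0.81 [0.5764 0.0696 0.0712]
scene bud_vase 0.81 [ 6.424e-01  2.757e-01 -6.000e-04]
scene slip_cup 0.92 [ 0.5908 -0.1367  0.0008]
scene oxide_jar 0.65 [ 0.7021 -0.115  -0.0022]
scene oxide_jar 0.25 [ 0.5189 -0.1342 -0.0025]
scene bisque_bowl 0.57 [0.4764 0.2788 0.0012]
scene stone 0.65 [ 0.5175 -0.1365 -0.0025]
side top_disc 0.52 [0.6662 0.0157 0.1087]
side top_square 0.72 [ 0.5046 -0.0021  0.0773]
side top_square 0.59 [0.4887 0.1151 0.1068]
side top_slim 0.58 [0.6443 0.1346 0.112 ]
side top_slim 0.38 [0.7703 0.0976 0.0015]
side top_ball 0.57 [ 0.5031 -0.0034  0.1071]
{'time': 0.85, 'tool_pos': [0.1971, -0.5931, 0.4047], 'tool_rot': [0.0, 0.9872, 0.1597, -0.0], 'contact_force': [-0.5309, 1.1393, -0.8078], 'gripper_width': 1.0025, 'joint_pos': [-1.369, 0.0527, 1.6129, -0.0, 1.476, -0.119]}
```

View pics/a.png

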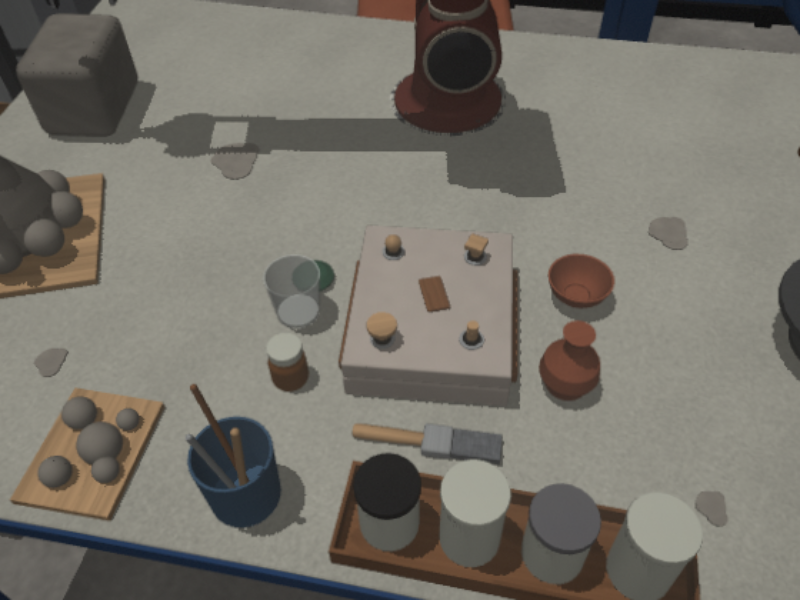

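The picture matches the networks: disc at (382,325), square (476,243), ball (393,243) and slim (472,330), all with tops at about 0.107–0.111 m. I'm setting out with the fingers shut.

Call:
play_rows(increments=[{"offset": [33, -22, 0], "twist": 0, "grip": 0}, {"offset": [66, -44.5, 0], "twist": 0, "grip": 0}, {"offset": [99, -67, 0], "twist": 0, "grip": 0}, {"offset": [132, -89, 0], "twist": 0, "grip": 0}, {"offset": [166, -111, 0], "twist": 0, "grip": 0}])

```text
time: 1.27
tool_pos: [0.3202, -0.4339, 0.4048]
tool_rot: [0.0, 0.987, 0.159, 0.0]
contact_force: [0.2, -0.4, -0.2]
gripper_width: 0.302
```

Call:
play_rows(increments=[{"offset": [33, -22, 0], "twist": 0, "grip": 0}, {"offset": [66, -44.5, 0], "twist": 0, "grip": 0}, {"offset": [99, -67, 0], "twist": 0, "grip": 0}, {"offset": [132, -89, 0], "twist": 0, "grip": 0}, {"offset": [166, -111, 0], "twist": 0, "grip": 0}])

```text
time: 1.68
tool_pos: [0.4428, -0.276, 0.4051]
tool_rot: [0.0, 0.987, 0.16, 0.0]
contact_force: [0.9, -0.8, 0.4]
gripper_width: -0.002
```

Call:
play_rows(increments=[{"offset": [33, -22, 0], "twist": 0, "grip": 0}, {"offset": [66, -44.5, 0], "twist": 0, "grip": 0}, {"offset": [99, -67, 0], "twist": 0, "grip": 0}, {"offset": [132, -89, 0], "twist": 0, "grip": 0}, {"offset": [132, -89, 0], "twist": 0, "grip": 0}])

```text
time: 2.1
tool_pos: [0.5419, -0.1469, 0.4048]
tool_rot: [-0.001, 0.987, 0.163, 0.001]
contact_force: [-0.4, -1.3, -0.4]
gripper_width: -0.0
```

```bash
python3 - <<'E'
from h import *
st()
look("wrist",["top_disc","top_square","top_slim","top_ball","collar_disc","collar_square","collar_slim"],"pics/c.png")
st()
E
```

```text
{'time': 2.1, 'tool_pos': [0.5419, -0.1469, 0.4048], 'tool_rot': [-0.001, 0.9866, 0.163, 0.0011], 'contact_force': [-0.3957, -1.3317, -0.4344], 'gripper_width': -0.0004, 'joint_pos': [-0.3978, -0.099, 1.7619, 0.0029, 1.478, 0.8453]}
wrist top_ball 0.74 [ 0.5    -0.0028  0.1078]
wrist top_ball 0.2 [ 0.5898 -0.1383 -0.0019]
wrist collar_square 0.34 [ 5.056e-01 -2.000e-04  7.210e-02]
{'time': 2.5, 'tool_pos': [0.5388, -0.1527, 0.4048], 'tool_rot': [0.0001, 0.9873, 0.1587, -0.0], 'contact_force': [0.3469, -0.2326, 1.3004], 'gripper_width': -0.0028, 'joint_pos': [-0.4091, -0.1021, 1.7649, -0.0001, 1.4787, 0.8429]}
```

View pics/c.png

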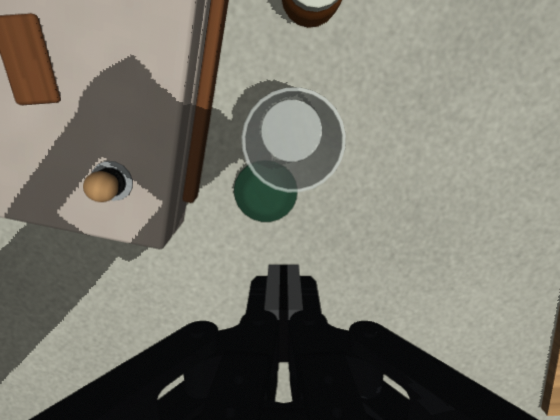

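The view shows the ball pin at (100,185), with the cup and stone below; the shut fingers are at (283,275). Next I move close to the disc for a look.

Call:
play_rows(increments=[{"offset": [32, -30, 0], "twist": 0, "grip": 0}, {"offset": [63, -59, 0], "twist": 0, "grip": 0}, {"offset": [94, -89, 0], "twist": 0, "grip": 0}, {"offset": [125, -118, 0], "twist": 0, "grip": 0}, {"offset": [125, -118, 0], "twist": 0, "grip": 0}])

```text
time: 2.92
tool_pos: [0.6222, 0.0035, 0.4048]
tool_rot: [-0.001, 0.987, 0.161, 0.001]
contact_force: [-1.2, -0.1, -0.6]
gripper_width: -0.004
```

```bash
python3 - <<'E'
from h import *
look("scene",[]);
look("wrist",["top_disc","top_slim","collar_disc","collar_slim","rib"],"pics/d.png")
st()
E
```

```text
wrist top_disc 0.7 [0.6723 0.0185 0.106 ]
wrist top_slim 0.68 [0.6442 0.1355 0.1063]
wrist collar_disc 0.67 [0.6683 0.0141 0.0755]
wrist collar_slim 0.59 [0.6442 0.1325 0.0766]
wrist rib 0.71 [0.5748 0.0693 0.075 ]
{'time': 3.2667, 'tool_pos': [0.6203, -0.0018, 0.4048], 'tool_rot': [0.0001, 0.9873, 0.1586, -0.0], 'contact_force': [-0.7612, 0.4166, -0.0711], 'gripper_width': 0.0001, 'joint_pos': [-0.1228, 0.0417, 1.6241, -0.0002, 1.4757, 1.1295]}
```

View pics/d.png

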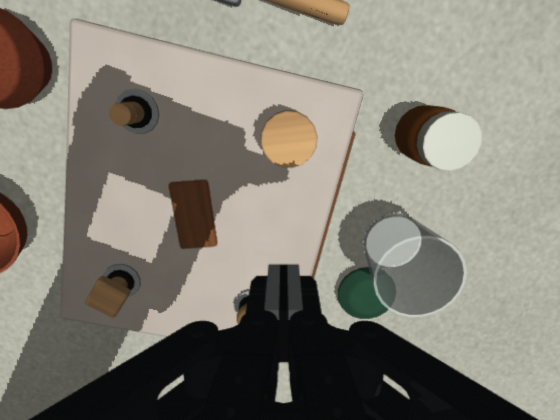

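The view shows the disc head at (289,139), slim top at (122,113), square top at (106,296), and the ball beside the fingers at (245,312). I'll project these pixels at the top height as a check.

```bash
cat >> h.py <<'E'
def ray(cam,uv,z):
    c=manip.get_calibration(cam);T=np.array(c["T"])
    d=np.array([(uv[0]-c["cx"])/c["fx"],(uv[1]-c["cy"])/c["fy"]]);u=d.copy()
    for _ in range(9): u=d/(1+c["k1"]*(u@u))
    r=T[:3,:3]@np.append(u,1); return T[:3,3]+r*(z-T[2,3])/r[2]
E
python3 - <<'E'
from h import *
for n,uv in dict(disc=(289,139),slim=(122,113),square=(104,296)).items(): print(n,np.round(ray("wrist",uv,.109),4))
E
```

```text
disc [0.6667 0.0098 0.109 ]
slim [0.6466 0.1278 0.109 ]
square [0.4939 0.1156 0.109 ]
```

Call:
play_rows(increments=[{"offset": [25, 0, 15], "twist": 0, "grip": 0}, {"offset": [51, 0.5, 40], "twist": 0, "grip": 0}, {"offset": [51, 0.5, 75], "twist": 0, "grip": 0}, {"offset": [51, 0.5, 105], "twist": 0, "grip": 0}, {"offset": [51, 0.5, 105], "twist": 0, "grip": 0}])

```text
time: 3.68
tool_pos: [0.6667, 0.0143, 0.2912]
tool_rot: [-0.002, 0.987, 0.159, -0.007]
contact_force: [-1.9, -0.1, -2.1]
gripper_width: 0.002
```

Call:
play_rows(increments=[{"offset": [0, 0, 0], "twist": 0, "grip": 0}, {"offset": [0, 0, 5], "twist": 0, "grip": 0}, {"offset": [0, 0, 10], "twist": 0, "grip": 0}, {"offset": [0, 0, 14], "twist": 0, "grip": 0}, {"offset": [0, 0, 18], "twist": 0, "grip": 0}])

```text
time: 4.1
tool_pos: [0.6697, 0.0152, 0.2834]
tool_rot: [0.0, 0.987, 0.16, 0.001]
contact_force: [-0.8, 0.3, 1.3]
gripper_width: -0.001
```

Call:
play_rows(increments=[{"offset": [0, 0, 3], "twist": 0, "grip": 0}, {"offset": [0, 0, 6], "twist": 0, "grip": 0}, {"offset": [0, 0, 9], "twist": 0, "grip": 0}, {"offset": [0, 0, 11], "twist": 0, "grip": 0}, {"offset": [0, 0, 11], "twist": 0, "grip": 0}])

```text
time: 4.52
tool_pos: [0.6695, 0.0153, 0.2707]
tool_rot: [0.0, 0.987, 0.16, 0.0]
contact_force: [1.5, -0.6, 2.2]
gripper_width: -0.006
```

Call:
play_rows(increments=[{"offset": [0, 0, 2], "twist": 0, "grip": 0}, {"offset": [0, 0, 4], "twist": 0, "grip": 0}, {"offset": [0, 0, 5], "twist": 0, "grip": 0}, {"offset": [0, 0, 5], "twist": 0, "grip": 0}])

```text
time: 4.85
tool_pos: [0.6696, 0.0153, 0.2664]
tool_rot: [0.0, 0.987, 0.16, 0.0]
contact_force: [-0.0, -0.3, 7.0]
gripper_width: -0.001
```

Call:
play_rows(increments=[{"offset": [0, 0, 1], "twist": 0, "grip": 0}, {"offset": [0, 0, 2], "twist": 0, "grip": 0}, {"offset": [0, 0, 2], "twist": 0, "grip": 0}, {"offset": [0, 0, 2], "twist": 0, "grip": 0}])

```text
time: 5.18
tool_pos: [0.6696, 0.0153, 0.2653]
tool_rot: [0.0, 0.987, 0.16, 0.0]
contact_force: [-1.1, -1.4, 9.2]
gripper_width: 0.003
```

The force climbs only once the tip is around 0.094, so the disc has reached its stop. I retreat upwards, then go over to the square for a check.

Call:
play_rows(increments=[{"offset": [0, 0, -20], "twist": 0, "grip": 0}, {"offset": [0, 0, -50], "twist": 0, "grip": 0}, {"offset": [-20, -16, -85], "twist": 0, "grip": 0}, {"offset": [-45, -36, -110], "twist": 0, "grip": 0}, {"offset": [-74, -60, -125], "twist": 0, "grip": 0}])

```text
time: 5.6
tool_pos: [0.58, 0.0489, 0.3913]
tool_rot: [0.0, 0.987, 0.159, 0.001]
contact_force: [-0.7, 0.5, 1.5]
gripper_width: 0.004
```

Call:
play_rows(increments=[{"offset": [-29, -23, 0], "twist": 0, "grip": 0}, {"offset": [-57, -46, 0], "twist": 0, "grip": 0}, {"offset": [-85, -69, 0], "twist": 0, "grip": 0}, {"offset": [-113, -92, 0], "twist": 0, "grip": 0}, {"offset": [-113, -92, 0], "twist": 0, "grip": 0}])

```text
time: 6.02
tool_pos: [0.4391, 0.1023, 0.3861]
tool_rot: [-0.001, 0.987, 0.161, -0.003]
contact_force: [0.8, -0.4, -1.0]
gripper_width: 0.0
```

```bash
python3 - <<'E'
from h import *
look("scene",["top_disc","top_square","top_slim"]);look("side",["top_disc"])
look("wrist",["top_square","collar_square","top_disc","top_slim"],"pics/e.png")
st()
E
```

```text
scene top_disc 0.69 [0.6688 0.0131 0.0957]
scene top_disc 0.65 [ 0.5899 -0.1365 -0.0022]
scene top_square 0.74 [0.4918 0.1148 0.1119]
scene top_square 0.2 [ 0.5222 -0.1353 -0.0033]
scene top_slim 0.55 [0.645  0.137  0.1085]
side top_disc 0.76 [0.6668 0.0165 0.0935]
wrist top_square 0.83 [0.4885 0.1232 0.103 ]
wrist collar_square 0.62 [0.4939 0.1145 0.0754]
wrist top_slim 0.2 [ 0.5156 -0.1331 -0.0028]
{'time': 6.5667, 'tool_pos': [0.4445, 0.1004, 0.3886], 'tool_rot': [-0.0, 0.9872, 0.1594, -0.0003], 'contact_force': [0.0679, -0.2341, 0.1927], 'gripper_width': -0.0021, 'joint_pos': [0.0586, -0.3625, 2.0096, 0.0, 1.4949, 1.3091]}
```

View pics/e.png

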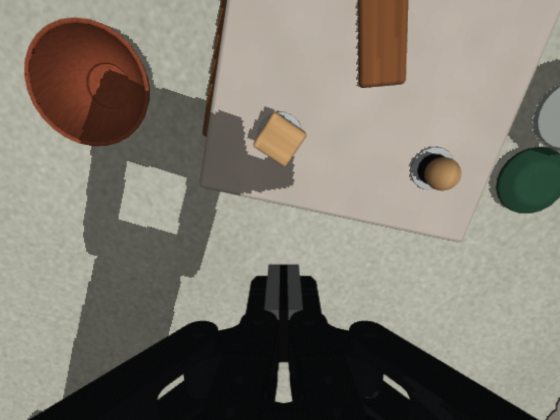

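Disc top is now about 0.0946 (home is 0.095). The square is at (281,138), directly ahead of the fingertips, and the ball is well off at (442,173).

Call:
play_rows(increments=[{"offset": [25, 0, 15], "twist": 0, "grip": 0}, {"offset": [50, 0, 35], "twist": 0, "grip": 0}, {"offset": [50, 0, 65], "twist": 0, "grip": 0}, {"offset": [50, 0, 89], "twist": 0, "grip": 0}, {"offset": [50, 0, 89], "twist": 0, "grip": 0}])

```text
time: 6.98
tool_pos: [0.4897, 0.1162, 0.2936]
tool_rot: [-0.0, 0.987, 0.16, -0.006]
contact_force: [-0.9, 0.1, -1.0]
gripper_width: -0.003
```

Call:
play_rows(increments=[{"offset": [0, 0, 0], "twist": 0, "grip": 0}, {"offset": [0, 0, 5], "twist": 0, "grip": 0}, {"offset": [0, 0, 10], "twist": 0, "grip": 0}, {"offset": [0, 0, 14], "twist": 0, "grip": 0}, {"offset": [0, 0, 18], "twist": 0, "grip": 0}])

```text
time: 7.4
tool_pos: [0.4917, 0.1164, 0.2826]
tool_rot: [0.0, 0.987, 0.16, 0.001]
contact_force: [-0.2, -0.3, -0.5]
gripper_width: 0.002
```

Call:
play_rows(increments=[{"offset": [0, 0, 3], "twist": 0, "grip": 0}, {"offset": [0, 0, 6], "twist": 0, "grip": 0}, {"offset": [0, 0, 9], "twist": 0, "grip": 0}, {"offset": [0, 0, 12], "twist": 0, "grip": 0}, {"offset": [0, 0, 14], "twist": 0, "grip": 0}])

```text
time: 7.82
tool_pos: [0.4916, 0.1164, 0.2678]
tool_rot: [0.0, 0.987, 0.16, 0.001]
contact_force: [2.2, -0.6, 3.0]
gripper_width: 0.0
```

Call:
play_rows(increments=[{"offset": [0, 0, 1], "twist": 0, "grip": 0}, {"offset": [0, 0, 2], "twist": 0, "grip": 0}, {"offset": [0, 0, 2], "twist": 0, "grip": 0}, {"offset": [0, 0, 2], "twist": 0, "grip": 0}])

```text
time: 8.15
tool_pos: [0.4917, 0.1164, 0.2665]
tool_rot: [0.0, 0.987, 0.16, 0.001]
contact_force: [0.8, 0.1, 5.9]
gripper_width: 0.002
```

Call:
play_rows(increments=[{"offset": [0, 0, 1], "twist": 0, "grip": 0}, {"offset": [0, 0, 1.5], "twist": 0, "grip": 0}, {"offset": [0, 0, 1.5], "twist": 0, "grip": 0}])

```text
time: 8.4
tool_pos: [0.4918, 0.1164, 0.2655]
tool_rot: [0.0, 0.987, 0.16, 0.001]
contact_force: [-1.3, 0.5, 8.2]
gripper_width: -0.001
```

Call:
play_rows(increments=[{"offset": [0, 0, -20], "twist": 0, "grip": 0}, {"offset": [0, 0, -50], "twist": 0, "grip": 0}, {"offset": [20, 7, -85], "twist": 0, "grip": 0}, {"offset": [45, 15, -110], "twist": 0, "grip": 0}, {"offset": [75, 25, -125], "twist": 0, "grip": 0}])

```text
time: 8.82
tool_pos: [0.5709, 0.1166, 0.3925]
tool_rot: [0.0, 0.987, 0.16, 0.002]
contact_force: [0.4, -0.6, 0.9]
gripper_width: -0.001
```

Call:
play_rows(increments=[{"offset": [26, 8, 0], "twist": 0, "grip": 0}, {"offset": [26, 8, 0], "twist": 0, "grip": 0}])

```text
time: 8.98
tool_pos: [0.6008, 0.1166, 0.3895]
tool_rot: [0.0, 0.987, 0.159, 0.001]
contact_force: [-1.0, 0.5, -0.7]
gripper_width: -0.003
```

```bash
python3 - <<'E'
from h import *
look("scene",["top_disc","top_square","top_slim"]);look("side",["top_square","top_slim"])
look("wrist",["top_slim","collar_slim","top_square","top_disc"],"pics/f.png")
st()
E
```

```text
scene top_disc 0.52 [0.6725 0.0141 0.0959]
scene top_square 0.71 [ 0.6439  0.2738 -0.0021]
scene top_square 0.6 [0.4901 0.1162 0.0911]
scene top_slim 0.43 [0.6465 0.1319 0.1069]
side top_square 0.4 [0.4899 0.1176 0.0934]
side top_slim 0.54 [0.6432 0.1377 0.1101]
wrist top_slim 0.74 [0.646  0.1312 0.1081]
wrist collar_slim 0.69 [ 0.6413  0.2767 -0.0029]
wrist collar_slim 0.64 [0.6459 0.1373 0.0761]
wrist top_square 0.76 [0.4876 0.1192 0.0915]
wrist top_disc 0.76 [0.6715 0.015  0.0916]
{'time': 9.5833, 'tool_pos': [0.5973, 0.117, 0.3894], 'tool_rot': [0.0, 0.9872, 0.1598, 0.0001], 'contact_force': [-0.6602, -0.2557, -0.0668], 'gripper_width': -0.0028, 'joint_pos': [0.0711, 0.024, 1.6681, 0.0, 1.4493, 1.3211]}
```

View pics/f.png

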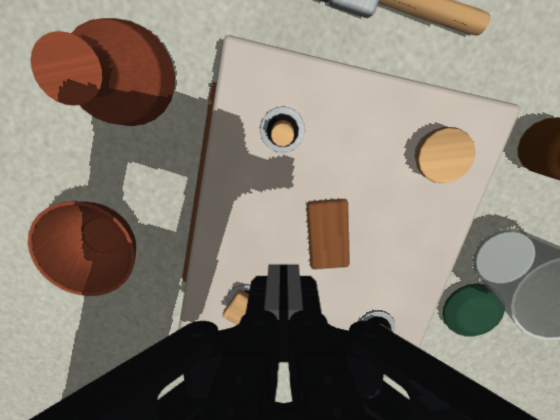

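The slim pin's top is at (283,133), directly ahead of the fingertips. The square is down: its top reads about 0.092, home. Same approach again.

Call:
play_rows(increments=[{"offset": [25, 0, 15], "twist": 0, "grip": 0}, {"offset": [51, 0, 35], "twist": 0, "grip": 0}, {"offset": [51, 0, 65], "twist": 0, "grip": 0}, {"offset": [51, 0, 89], "twist": 0, "grip": 0}, {"offset": [51, 0, 89], "twist": 0, "grip": 0}])

```text
time: 10.0
tool_pos: [0.6441, 0.1329, 0.2932]
tool_rot: [-0.0, 0.987, 0.16, -0.006]
contact_force: [-0.5, 0.0, -1.3]
gripper_width: 0.0
```

Call:
play_rows(increments=[{"offset": [0, 0, 0], "twist": 0, "grip": 0}, {"offset": [0, 0, 5], "twist": 0, "grip": 0}, {"offset": [0, 0, 10], "twist": 0, "grip": 0}, {"offset": [0, 0, 14], "twist": 0, "grip": 0}, {"offset": [0, 0, 18], "twist": 0, "grip": 0}])

```text
time: 10.42
tool_pos: [0.6463, 0.133, 0.2834]
tool_rot: [0.0, 0.987, 0.16, 0.001]
contact_force: [0.4, 0.3, 0.2]
gripper_width: -0.0
```

Call:
play_rows(increments=[{"offset": [0, 0, 3], "twist": 0, "grip": 0}, {"offset": [0, 0, 6], "twist": 0, "grip": 0}, {"offset": [0, 0, 9], "twist": 0, "grip": 0}, {"offset": [0, 0, 12], "twist": 0, "grip": 0}, {"offset": [0, 0, 14], "twist": 0, "grip": 0}])

```text
time: 10.83
tool_pos: [0.6463, 0.133, 0.2683]
tool_rot: [0.0, 0.987, 0.16, 0.001]
contact_force: [0.6, -0.1, 2.7]
gripper_width: -0.0
```

Call:
play_rows(increments=[{"offset": [0, 0, 1], "twist": 0, "grip": 0}, {"offset": [0, 0, 2], "twist": 0, "grip": 0}, {"offset": [0, 0, 3.5], "twist": 0, "grip": 0}, {"offset": [0, 0, 3.5], "twist": 0, "grip": 0}])

```text
time: 11.17
tool_pos: [0.6464, 0.133, 0.2658]
tool_rot: [0.0, 0.987, 0.16, 0.0]
contact_force: [-2.0, -0.1, 7.7]
gripper_width: 0.004
```

Same force signature: the slim pin is home. I retreat straight up, then back from it, and check.

Call:
play_rows(increments=[{"offset": [0, 0, -20], "twist": 0, "grip": 0}, {"offset": [0, 0, -55], "twist": 0, "grip": 0}, {"offset": [0, 0, -95], "twist": 0, "grip": 0}, {"offset": [-20, 0, -125], "twist": 0, "grip": 0}, {"offset": [-50, 0, -135], "twist": 0, "grip": 0}])

```text
time: 11.58
tool_pos: [0.5999, 0.1174, 0.4057]
tool_rot: [0.0, 0.987, 0.16, 0.004]
contact_force: [0.3, -0.6, 1.1]
gripper_width: 0.005
```

Call:
play_rows(increments=[{"offset": [-35, 0, 0], "twist": 0, "grip": 0}, {"offset": [-35, 0, 0], "twist": 0, "grip": 0}, {"offset": [-35, 0, 0], "twist": 0, "grip": 0}])

```text
time: 11.83
tool_pos: [0.5637, 0.1059, 0.3984]
tool_rot: [-0.0, 0.987, 0.16, -0.001]
contact_force: [-0.1, 0.1, 0.7]
gripper_width: -0.004
```

```bash
python3 - <<'E'
from h import *
N=["top_disc","top_square","top_slim","top_ball"]
look("scene",N+["rib","bud_vase","slip_cup","oxide_jar","bisque_bowl","stone"])
look("side",N,"pics/g.png");look("wrist",["top_slim","top_disc"])
st()
E
```

```text
scene top_disc 0.74 [0.6678 0.0162 0.0927]
scene top_square 0.44 [0.4927 0.1149 0.0932]
scene top_square 0.16 [ 0.5177 -0.1342 -0.0057]
scene top_slim 0.62 [0.6488 0.1355 0.0952]
scene top_ball 0.6 [ 0.5018 -0.0063  0.1046]
scene rib 0.74 [0.5825 0.0678 0.0703]
scene bud_vase 0.62 [6.454e-01 2.719e-01 4.000e-04]
scene bud_vase 0.43 [0.4918 0.1132 0.0934]
scene slip_cup 0.75 [ 0.5038 -0.0081  0.0731]
scene slip_cup 0.69 [ 5.911e-01 -1.361e-01  2.000e-04]
scene oxide_jar 0.72 [ 0.7042 -0.1151 -0.0031]
scene bisque_bowl 0.91 [4.749e-01 2.770e-01 4.000e-04]
scene stone 0.64 [ 0.5166 -0.1341 -0.004 ]
side top_disc 0.56 [0.6682 0.0136 0.0951]
side top_square 0.4 [0.4895 0.1143 0.0964]
side top_slim 0.4 [0.6414 0.137  0.0967]
side top_ball 0.51 [ 0.5036 -0.0009  0.1062]
wrist top_slim 0.88 [0.645  0.1347 0.0965]
wrist top_disc 0.65 [0.6681 0.0181 0.0894]
{'time': 12.7833, 'tool_pos': [0.5653, 0.1062, 0.3997], 'tool_rot': [-0.0, 0.9872, 0.1597, 0.0], 'contact_force': [0.0374, -0.0913, -0.0549], 'gripper_width': 0.0011, 'joint_pos': [0.0563, -0.0621, 1.7357, 0.0, 1.468, 1.3063]}
```

View pics/g.png

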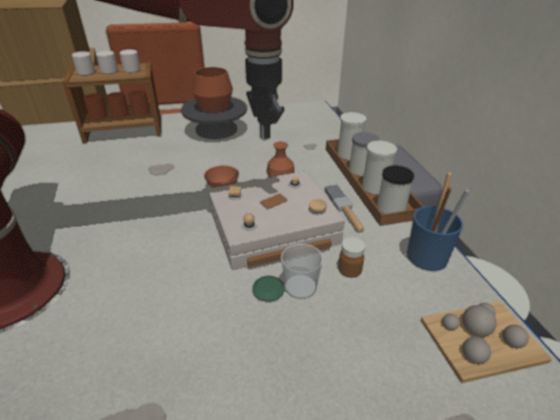

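The side view shows the three pins low: square at (235,191), slim at (295,181) and disc at (317,205). The ball still stands at (249,218), the bystanders are in place, and the arm is clear.

```bash
python3 -c "
from plant import manip
print(manip.job_done())"
```

```text
the job is handed in; nothing more can be done
None
```

I tapped the disc, square and slim pins home in that order with shut fingertips, and handed the job in at about 12.8 s of the 45 s allowed. The hand-in gave no verdict.

- **Pressing:** each pin slid at roughly 2–3 N, then the force rose to about 8–9 N at the stop. That is well under the 30 N limit.
- **Pin heights:** in the last check most readings put the three pin tops at 0.093–0.097 m, against a home height of 0.095 m. One wrist reading gave the disc 0.089 m, a little outside the networks' stated 4 mm accuracy.
- **Vent plug:** the ball top read about 0.105 m, the same as at the start.
- **Bystanders:** all those I re-measured were within about 6 mm of their start positions, which is measurement noise. I checked the brush only by eye in the picture.
- **False detections:** the networks gave a few, such as "slip_cup" at the ball pin and "bud_vase" at the square pin. I dismissed these against the picture.
- **Arm:** it ended clear, with about 0 N on the tool.

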